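# Draw a carton from the lever dispenser and fill the caddy

### The arm

A 6-joint arm with a two-finger parallel gripper is mounted at the origin on the work surface. World frame = base frame: x ahead of the robot, y to its left, z up, the work surface at z = 0. Lengths are in m, angles in rad, forces in N, time in s.
With the tool pointing down it reaches from about 0.4 to 0.825 m from the base axis. Payload 7 kg.
Tool frame: the origin (TCP) lies on the centre line of the jaws, within the pads' length; the fingertips stand 22 mm ahead of it and the grasp point (between the pads) lies 3 mm ahead of it; z points along the fingers, y is the line along which they close (so a half turn about z gives the same grasp; the last joint's range is limited). The gripper opens to 88 mm and grips with 3 to 60 N. Pads are 19 mm wide; open, the fingers measure 130 mm over their backs; the gripper's body (78 mm by 193 mm) begins 47 mm behind the grasp point.
Start: joints at [1.401, 0.359, 0.012, 0, -1.224, -0.288], TCP at [0.298, 0.605, 0.249] pointing down, gripper open.
Joint ranges: [-3.07, 3.07], [-1.43, 2.12], [-1.02, 1.25], [-3.03, 1.67], [-3.05, -0], [-3.03, 3.03]. Speed limits (rad/s): [2.39, 2.39, 3.01, 3.14, 3.14, 3.14].

### API

Orientations are given as [roll, pitch, yaw] about the fixed x, y, z axes, in that order (R = Rz(yaw) Ry(pitch) Rx(roll)).
In Python, from station import arm gives the robot as it stands.
- The arm moves only by the tool arm_command, never from a script. Its argument "series" is one flat list of numbers, 7 for each row, row after row: the turn, a rotation vector about the tool's x, y, z each as a share of 90 degrees, from -1 to 1, then the shift along the tool's x, y, z each as a share of 0.1 m, from -1 to 1, then the opening, from 0 (shut) to 1 (fully open). A call has 1 to 8 rows; each row is the pose to reach, as a shift and turn from the pose commanded when the call began, along the tool's axes at that moment; what a row does not reach only later rows make up. A row lasts 1/8 s, in which the tool goes at most 62.5 mm and 10.7 degrees, less where a joint would pass 70% of its speed; a pose out of reach is approached as far as the arm can. A call with a number of a shift or a turn outside -1 to 1 is refused whole. A call with a gripper value outside its range is refused whole. The fingers move at their own pace and stop on an object; "force" is the grip in N (left out, the last holds). Time passes only in rows, so rows that repeat a pose let the fingers close. It gives the time, the measured TCP pose, the force, the opening and the grip force at its end, in the units of the state.
- arm.get_state(): the state, without advancing time (a new reading comes with each control period).
- arm.grab_frame(name): name is "scene" or "top"; returns the picture (384x512x3 uint8, blue, green, red); there is no depth.
- arm.camera_model(name): a dict with "fovy" (degrees; the focal length in pixels is half the picture's height over the tangent of half this angle, whatever the lens; pixels are square), "cx", "cy" (the principal point, pixels), "pose" (4x4, takes a point from camera to world coordinates). Camera axes: x right, y down, z forward; pixel columns grow to the right and rows downward; lengths in m; the calibration is good to about 2 mm. A picture is of the moment at which its call begins. camera_model takes no time and is no camera call.
- arm.job_done(): hands the job in; it is judged then, once.
The state is a dict: "t": time; "q": joint angles; "qd": joint speeds; "joint_efforts": joint torques, N m; "eef_pos": TCP position; "ee_rot": TCP orientation; "force": force on the tool from outside, world axes, zero at the start; "moment": the same for the moment, N m; "width": finger opening in m; "gripper_force": force on a finger pad.
Only numpy, scipy, OpenCV 4.12 (cv2) and the standard library are available. Lean on these libraries where they do the work, as an engineer would, in place of code of your own. Each camera call takes 0.05 s, during which the arm holds its last target. There are 200 camera calls.

### The job

First lift the firelighter carton out of the dispenser's catch tray and stand it in an empty bay of the three-bay wooden caddy. Then hook the dispenser's sprung lever and pull it all the way towards the tray end so that it pushes out the next carton, and stay with it to ease it slowly back until it is fully home, never letting it spring back by itself. Finally stand that second carton in the other empty bay; set both cartons down upright rather than dropping them, and leave everything else where it stands.

Things in the scene. Friction and masses are not known exactly. Their poses are not given: they have to be found in the camera images.
- dispenser: grey steel carton dispenser, fixed: base plate 430 (x) x 130 (y) x 20 mm high; origin at the centre of its underside, z up. From its front (-x, robot) end: open catch tray, upright magazine with the last carton in it, then a pusher under a cover 95 mm high. The sprung lever is on its -y side
- catch_tray (a point): middle of the catch tray's floor, at dispenser x -0.14, y 0, z 0.02 m. The tray spans dispenser x -0.205..-0.068; side walls 62 mm apart (centres) and a front end stop rise 15 mm above the floor. It holds one carton, long side along x
- magazine_top (a point): centre of the open top of the magazine, at dispenser x 0, y 0, z 0.11 m. The magazine measures 136 (x) x 67 (y) mm outside; the carton in it leaves through a slot in the front into the tray
- lever (a joint): the sprung lever, rad: 0 fully home (leans 0.3 rad rearward, +x), grows as its top is pulled to the dispenser's -x, end stop 1.1. The carton is fully out only beyond about 1.02. About 3 N at the bar starts it, 8 N at full pull, plus up to 3 N for the carton. Let go, it snaps back at several rad/s; over 2 rad/s counts as springing back, about 2 s for the stroke is right
- lever_bar (a point): middle of the black rubber grip bar of the lever: horizontal, round, 20 mm thick, 112 mm long along the dispenser's y, outer end free. At lever angle q it lies in the dispenser's frame at x -0.05 + 0.19 sin(0.3 - q), y -0.123, z 0.05 + 0.19 cos(0.3 - q) m. Its rear (+x) side is free to hook with closed fingers from above
- lever_pivot (a point): fixed point on the lever's hinge axis (along the dispenser's y), below the middle of the grip bar at y -0.123, 50 mm above the table
- carton_a: closed plain cardboard carton, 110 (its x) x 50 (y) x 60 (z) mm, about 0.2 kg, a strip of paper tape along the top; origin at the centre of its underside, z up. Only the 50 mm width fits the gripper. At the start it lies in the catch tray
- carton_b: closed plain cardboard carton, 110 (its x) x 50 (y) x 60 (z) mm, about 0.2 kg, a strip of paper tape along the top; origin at the centre of its underside, z up. Only the 50 mm width fits the gripper. At the start it is in the magazine, on its floor (z 20 mm), in plain view from above; a full pull of the lever pushes it into the tray, to about x -0.13 in the dispenser's frame
- tote: the wooden caddy, a fixed open tray 275 (x) x 140 (y) mm, left or right of the dispenser; origin at the centre of its underside, floor 6 mm thick. Three bays in a row along its x, one taken by the tub. Dividers and end walls (across x) 25 mm high, side walls 40 mm, all 5 mm thick
- middle_bay (a point): centre of the floor of the caddy's middle bay (tote x 0, y 0, z 0.006 m); the other bays' centres are at tote x -0.09 and +0.09. Each bay is 85 mm (x) by 130 mm (y): a carton fits only with its long side along the tote's y
- tub: white plastic condiment tub with flip-top lid, 58 x 103 x 63 mm, upright in one bay of the caddy; origin at the centre of its underside; stays there
- tumbler: upright glass tumbler, 64 mm across, 100 mm high, beside the catch tray; origin at the centre of its underside; stays
- skewer_holder: upright bamboo holder, 74 mm across, 110 mm high, skewers up to 220 mm, beside the magazine; origin at the centre of its underside; stays
- jar: spice jar, 56 mm across, 85 mm high, on the lever side, behind the lever; origin at the centre of its underside; stays
- pot: small black cast pot, 92 mm across, 65 mm high, handle 60 mm to its -x, on the board; origin at the centre of its underside; stays
- tongs: steel tongs with a slide ring, 215 mm long along x, 15 mm high, lying on the board; origin near the middle of the underside; stay
- board: fixed dark wooden serving board, 260 (x) x 160 (y) x 16 mm; origin at the centre of its underside
Not all that is in view belongs to the job. Leave any green or orange look-alike of the carton_a alone.

How it is judged:
By the outcome, as a careful person would: the job done as asked, in the order asked, and still so for the second after the job is handed in, with the robot touching nothing.
It also fails if it takes over 72 s, if anything falls off the work surface, if the arm or the gripper's body presses on something with over 40 N, if the wrist force passes 120 N, or if a joint passes its speed limit or range.

## Working session

There is one attempt and no reset: what is moved stays moved. The work goes in short steps, Python scripts to look and compute and a tool call to move; the robot and the scene stay as the last step left them, time stands still between calls to the robot, and variables do not carry over. Pictures are saved under pics/ and viewed, at most 12 in all, crops included, and the job is handed in when it is done.

Besides the shell and the picture viewer there is one more tool, called after ">>>" as name(argument=value, ...) on one line, values as JSON. arm_command: Moves the arm, as the interface text tells. Its arguments: {"type":"object","properties":{"series":{"type":"array"},"force":{"type":"number"}},"required":["series"]}

```bash
mkdir -p pics
python3 - <<'E'
from station import arm
import cv2
for n in("scene","top"):
    f=arm.grab_frame(n); cv2.imwrite(f"pics/{n}0.png",f if n=="scene" else cv2.resize(f,(800,600),interpolation=cv2.INTER_CUBIC))
    m=arm.camera_model(n); print(n,m)
s=arm.get_state(); print(s)
E
```

```text
scene {'fovy': 43.81967399513281, 'cx': 257.2960885148472, 'cy': 196.4418588394465, 'pose': array([[-0.76412402,  0.51847791, -0.38379049,  1.07643743],
       [ 0.64506502,  0.61634646, -0.45167262,  0.64329468],
       [ 0.00236563, -0.59270372, -0.8054171 ,  1.34471759],
       [ 0.        ,  0.        ,  0.        ,  1.        ]])}
top {'fovy': 47.1275367836736, 'cx': 251.2950981852251, 'cy': 197.32851741779723, 'pose': array([[ 0.02942338, -0.98858059,  0.14779272,  0.34325349],
       [-0.99956586, -0.02932736,  0.00282927, -0.01032464],
       [ 0.00153741, -0.1478118 , -0.98901431,  1.16954571],
       [ 0.        ,  0.        ,  0.        ,  1.        ]])}
{'t': 0.1, 'q': array([ 1.40110362e+00,  3.59334481e-01,  1.11734340e-02, -2.66437336e-04,
       -1.22407248e+00, -2.88124289e-01]), 'qd': array([ 0.00110307,  0.00113199,  0.00233192,  0.00047243, -0.00107306,
        0.00058557]), 'joint_efforts': array([-1.88012500e-04, -5.84164274e+01,  2.93750417e+01,  7.01550812e+00,
        1.01170645e-02, -5.64229060e-05]), 'eef_pos': array([0.29818996, 0.60514275, 0.24772149]), 'ee_rot': array([ 3.14014352e+00, -1.68261309e-04, -4.57907598e-01]), 'force': array([-0.26831331, -0.30211566,  0.1220074 ]), 'moment': array([-0.01761239, -0.02507188,  0.0331702 ]), 'gripper_force': 0.0, 'width': 0.08801850930636158}
```

View pics/top0.png

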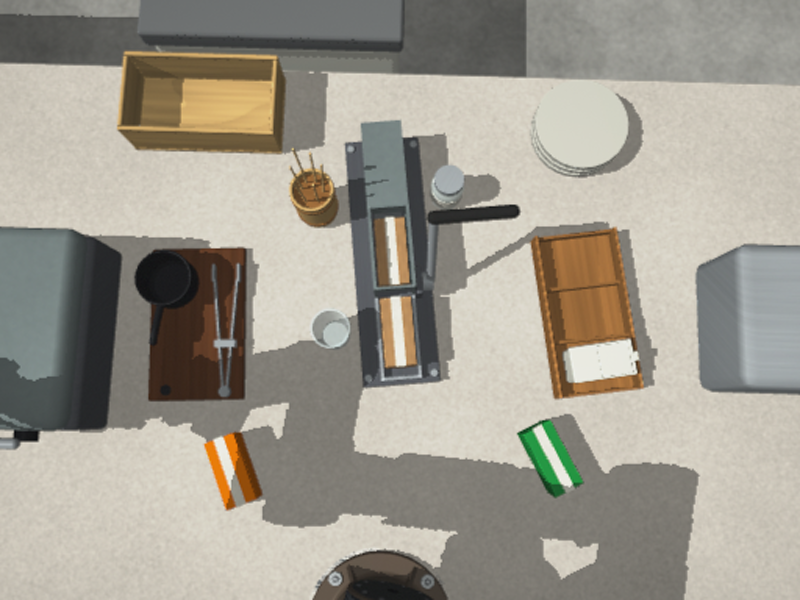

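View pics/scene0.png

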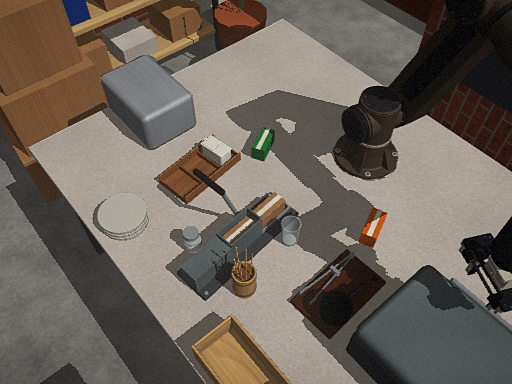

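The top view shows these cartons (800x600 px):
- brown in the tray (398,332)
- brown in the magazine (392,250)
- green look-alike (550,457)
- orange look-alike (232,470)

The brown tray one fits carton_a. The caddy is the three-bay one at (590,312), with the tub in its near bay; the pale box at (200,100) has no bays. I'll confirm in an enlarged crop.

Run:
```python
import cv2
f=cv2.imread("pics/top0.png")
import numpy as np
from station import arm
g=arm.grab_frame("top")[70:260,215:415]
cv2.imwrite("pics/crop.png",cv2.resize(g,None,fx=3.15,fy=3.15,interpolation=cv2.INTER_CUBIC)[:598])
```

```text
(no output)
```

View pics/crop.png

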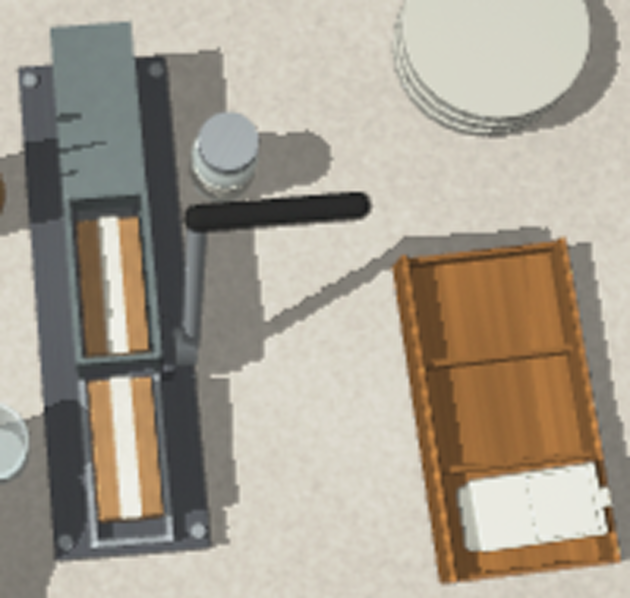

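The crop confirms the plain brown carton with a paper tape lying in the tray, at crop corners (90,380), (153,376), (163,517), (98,521). The middle and far caddy bays are empty, and the black bar runs from (187,218) to (370,204). Next I'll fit the poses.

```bash
cat > h.py <<'E'
import numpy as np, cv2
from scipy.optimize import least_squares
from scipy.spatial.transform import Rotation as R
from station import arm
def proj(P,n="top"):
    m=arm.camera_model(n); T=np.linalg.inv(m["pose"]); f=192/np.tan(np.radians(m["fovy"]/2))
    p=np.asarray(P)@T[:3,:3].T+T[:3,3]; return np.c_[m["cx"]+f*p[:,0]/p[:,2],m["cy"]+f*p[:,1]/p[:,2]]
def place(p,L):
    L=np.asarray(L,float); c,s=np.cos(p[2]),np.sin(p[2])
    return np.c_[p[0]+c*L[:,0]-s*L[:,1],p[1]+s*L[:,0]+c*L[:,1],L[:,2]]
def fit(L,px,x0):
    r=least_squares(lambda p:(proj(place(p,L))-px).ravel(),x0,loss="soft_l1"); 
    return r.x,(proj(place(r.x,L))-px)
def box(a,b,z): return [[-a,b,z],[-a,-b,z],[a,b,z],[a,-b,z]]  # BL BR TL TR in image
def goto(pos,yaw,pitch=0):
    """shift/turn numbers (in call units) from the current measured pose to tool-down pose"""
    s=arm.get_state(); R0=R.from_euler("xyz",s["ee_rot"]); R1=R.from_euler("xyz",[np.pi,pitch,yaw])
    print("turn",(( R0.inv()*R1).as_rotvec()/(np.pi/2)).round(3),"shift",(R0.inv().apply(np.array(pos)-s["eef_pos"])/.1).round(3),"t",s["t"])
E
python3 - <<'E'
from h import *
c=lambda l:np.array(l)/3.15+[215-.34,70-.34]
for nm,L,px,x0 in [("disp",box(.215,.065,.02),[(55,560),(212,547),(20,68),(163,58)],[.6,0,0]),
 ("cartA",box(.055,.025,.08),[(98,521),(163,517),(90,380),(153,376)],[.5,0,0]),
 ("cartB",box(.055,.025,.08),[(85,355),(150,352),(77,218),(138,216)],[.6,0,0]),
 ("tote46",box(.1375,.07,.04),[(443,582),(620,562),(395,262),(565,240)],[.6,-.3,0])]:
    p,e=fit(L,c(px),x0); print(nm,p.round(4),e.round(1).tolist())
    if nm=="disp":
        for q in(0,): 
            bx=-.05+.19*np.sin(.3-q); bz=.05+.19*np.cos(.3-q)
            print("bar pred crop",((proj(place(p,[[bx,-.067,bz],[bx,-.179,bz]]))-[214.66,69.66])*3.15).round(0))
E
```

```text
disp [ 0.6013 -0.0015  0.1133] [[0.0, 0.7], [0.0, 0.6], [-1.0, -0.5], [0.9, -1.1]]
bar pred crop [[207. 218.]
 [366. 205.]]
cartA [ 0.4697 -0.0166  0.0918] [[0.2, -0.5], [-0.3, -0.5], [0.1, 0.5], [-0.0, 0.5]]
cartB [ 0.6014 -0.002   0.0972] [[0.3, -0.3], [-0.5, -0.7], [0.0, 0.9], [0.2, 0.2]]
tote46 [ 0.5166 -0.3283  0.1453] [[1.1, 1.0], [-0.8, 1.0], [0.6, -1.9], [-0.9, -0.8]]
```

>>> arm_command(series=[0,0,0,0.45,0.5,0,0.7,0,0,0,0.9,1.0,0,0.7])

```text
t: 0.4
eef_pos: [0.3323, 0.4838, 0.2476]
ee_rot: [3.14, -0.0, -0.457]
force: [0.4, -1.2, 0.7]
width: 0.0729
gripper_force: 0.0
```

>>> arm_command(series=[0,0,0,0.45,0.5,0,0.7,0,0,0,0.9,1.0,0,0.7])

```text
t: 0.65
eef_pos: [0.3664, 0.3628, 0.2484]
ee_rot: [3.141, -0.0, -0.457]
force: [0.9, 0.7, 0.4]
width: 0.062
gripper_force: 0.0
```

>>> arm_command(series=[0,0,0,0.45,0.5,0,0.7,0,0,0,0.9,1.0,0,0.7])

```text
t: 0.9
eef_pos: [0.4002, 0.2426, 0.2487]
ee_rot: [-3.141, -0.0, -0.457]
force: [2.0, -1.3, -0.4]
width: 0.0611
gripper_force: 0.0
```

>>> arm_command(series=[0,0,0,0.45,0.5,0,0.7,0,0,0,0.9,1.0,0,0.7,0,0,0,0.9,1.0,0,0.7])

```text
t: 1.27
eef_pos: [0.4368, 0.1119, 0.2486]
ee_rot: [3.141, 0.0, -0.462]
force: [0.7, 0.5, -0.2]
width: 0.0612
gripper_force: 0.0
```

Run:
```python
from h import *
def ray(px,z,n="top"):
    m=arm.camera_model(n); f=192/np.tan(np.radians(m["fovy"]/2)); T=m["pose"]
    d=T[:3,:3]@[(px[0]-m["cx"])/f,(px[1]-m["cy"])/f,1]; return T[:3,3]+d*(z-T[2,3])/d[2]
D=[.6013,-.0015,.107]
t=ray((331*.64,326*.64),.1); print("tumbler",t, R.from_euler("z",-D[2]).apply(t-[D[0],D[1],0]))
s=arm.get_state(); print(s["eef_pos"],s["width"],s["q"].round(2))
goto([.4697,-.0166,.16],.105)
```

```text
tumbler [0.47224586 0.08840681 0.1       ] [-0.11871439  0.10317508  0.1       ]
[0.4367733  0.11190703 0.24856694] 0.06117299299543622 [ 0.69 -0.02 -0.46 -0.   -1.14  0.42]
turn [ 0.     0.    -0.361] shift [0.868 1.004 0.886] t 1.275
```

>>> arm_command(series=[0,0,-0.09,0.3,0.35,0.1,0.7,0,0,-0.18,0.6,0.7,0.3,0.7,0,0,-0.27,0.87,1.0,0.6,0.7,0,0,-0.361,0.868,1.0,0.886,0.7,0,0,-0.361,0.868,1.0,0.886,0.7])

```text
t: 1.9
eef_pos: [0.469, -0.0134, 0.1582]
ee_rot: [3.141, 0.005, 0.107]
force: [0.3, 0.1, 1.0]
width: 0.061
gripper_force: 0.0
```

Run:
```python
from h import *
cv2.imwrite("pics/a1.png",cv2.resize(arm.grab_frame("scene")[160:320,160:360],None,fx=3,fy=3,interpolation=cv2.INTER_CUBIC))
goto([.4697,-.0166,.068],.105)
```

```text
turn [0.    0.001 0.001] shift [-0.007  0.037  0.917] t 1.95
```

View pics/a1.png

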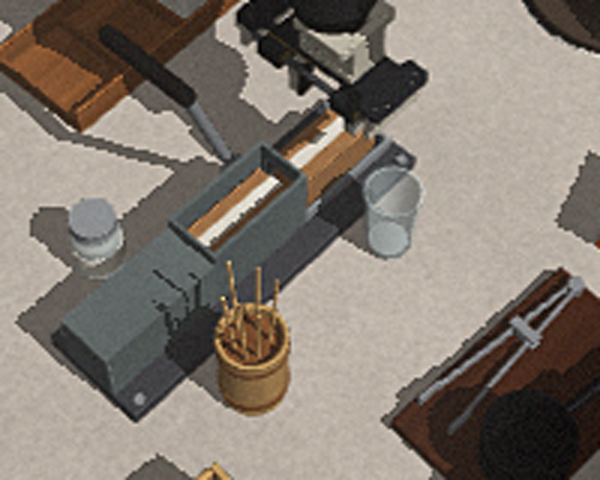

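The open gripper is centred over the tray carton at about (330,150), with the fingers clear of the tumbler at (390,210). Going down and gripping.

>>> arm_command(series=[0,0,0,-0.007,0.037,0.2,0.7,0,0,0,-0.007,0.037,0.4,0.7,0,0,0,-0.007,0.037,0.6,0.7,0,0,0,-0.007,0.037,0.8,0.7,0,0,0,-0.007,0.037,0.917,0.7,0,0,0,-0.007,0.037,0.917,0.7])

```text
t: 2.7
eef_pos: [0.4703, -0.0162, 0.0685]
ee_rot: [3.141, 0.0, 0.109]
force: [-0.1, -0.0, 0.1]
width: 0.0614
gripper_force: 0.0
```

>>> arm_command(series=[0,0,0,0,0,0,0.4,0,0,0,0,0,0,0.4,0,0,0,0,0,0,0.4,0,0,0,0,0,0,0.4], force=20)

```text
t: 3.2
eef_pos: [0.4709, -0.0164, 0.0692]
ee_rot: [-3.141, -0.002, 0.109]
force: [-1.9, 3.0, 7.3]
width: 0.05
gripper_force: 20.0
```

The fingertips would sit too close to the caddy dividers at this grip height, so I'll regrip 9 mm higher and then lift.

>>> arm_command(series=[0,0,0,0,0,0,0.7,0,0,0,0,0,0,0.7,0,0,0,0,0,-0.09,0.7,0,0,0,0,0,-0.09,0.7,0,0,0,0,0,-0.09,0.4,0,0,0,0,0,-0.09,0.4,0,0,0,0,0,-0.09,0.4], force=20)

```text
t: 4.08
eef_pos: [0.47, -0.0167, 0.0772]
ee_rot: [3.142, 0.0, 0.109]
force: [0.0, 1.6, 1.6]
width: 0.0497
gripper_force: 20.0
```

>>> arm_command(series=[0,0,0,0,0,0,0.4,0,0,0,0,0,-0.2,0.4,0,0,0,0,0,-0.4,0.4,0,0,0,0,0,-0.6,0.4,0,0,0,0,0,-0.8,0.4,0,0,0,0,0,-1.0,0.4,0,0,0,0,0,-1.0,0.4])

```text
t: 4.95
eef_pos: [0.4707, -0.0166, 0.1781]
ee_rot: [-3.141, -0.002, 0.109]
force: [-0.1, -0.4, -2.1]
width: 0.0496
gripper_force: 20.0
```

Run:
```python
from h import *
s=arm.get_state(); print(s["eef_pos"],s["width"],s["gripper_force"],s["force"])
goto([.48,-.3,.19],.105); goto([.606,-.3155,.16],.145-np.pi/2)
```

```text
[ 0.47065221 -0.01655852  0.17805012] 0.04958892586453981 19.999572336673737 [-0.06790549 -0.437702   -2.06354336]
turn [-0.    -0.001  0.003] shift [-0.216  2.828 -0.122] t 4.95
turn [-0.001 -0.001  0.977] shift [1.019 3.119 0.181] t 4.95
```

>>> arm_command(series=[0,0,0,-0.02,0.25,0,0.4,0,0,0,-0.05,0.6,0,0.4,0,0,0,-0.07,0.95,0,0.4])

```text
t: 5.32
eef_pos: [0.4727, -0.1127, 0.1758]
ee_rot: [-3.141, 0.002, 0.11]
force: [-0.3, -0.8, -2.1]
width: 0.0496
gripper_force: 20.0
```

>>> arm_command(series=[0,0,0,-0.02,0.33,0,0.4,0,0,0,-0.05,0.66,0,0.4,0,0,0,-0.07,0.95,0,0.4])

```text
t: 5.7
eef_pos: [0.476, -0.2082, 0.1756]
ee_rot: [-3.141, 0.002, 0.109]
force: [0.3, -0.9, -2.3]
width: 0.05
gripper_force: 20.0
```

>>> arm_command(series=[0,0,0.05,-0.02,0.33,0,0.4,0,0,0.13,-0.05,0.66,0,0.4,0,0,0.23,-0.07,0.9,0,0.4,0,0,0.34,0,0.95,0,0.4,0,0,0.45,0.2,1.0,0,0.4,0,0,0.55,0.4,1.0,0,0.4,0,0,0.65,0.6,1.0,0,0.4,0,0,0.75,0.8,1.0,0,0.4])

```text
t: 6.7
eef_pos: [0.5672, -0.2975, 0.1751]
ee_rot: [3.14, 0.002, -1.074]
force: [-0.2, 0.3, -2.2]
width: 0.05
gripper_force: 20.0
```

Run:
```python
from h import *
s=arm.get_state(); print(s["eef_pos"],s["width"],s["gripper_force"],s["force"])
goto([.606,-.3155,.11],.145-np.pi/2)
```

```text
[ 0.56717831 -0.29747065  0.17505205] 0.049970966358604214 19.99229371547699 [-0.21849449  0.34623327 -2.1588562 ]
turn [0.001 0.001 0.224] shift [ 0.345 -0.257  0.649] t 6.7
```

>>> arm_command(series=[0,0,0.08,0.15,-0.1,0.1,0.4,0,0,0.16,0.345,-0.257,0.3,0.4,0,0,0.224,0.345,-0.257,0.5,0.4,0,0,0.224,0.345,-0.257,0.649,0.4,0,0,0.224,0.345,-0.257,0.649,0.4])

```text
t: 7.32
eef_pos: [0.6051, -0.3153, 0.11]
ee_rot: [3.138, 0.002, -1.419]
force: [1.0, 1.0, -2.2]
width: 0.0499
gripper_force: 20.0
```

Run:
```python
from h import *
a=arm.grab_frame("scene")[100:240,130:300]; b=arm.grab_frame("top")[120:270,300:440]
r=lambda i:cv2.resize(i,(400,int(400*i.shape[0]/i.shape[1])),interpolation=cv2.INTER_CUBIC)
a,b=r(a),r(b); h=min(len(a),len(b)); cv2.imwrite("pics/p1.png",np.hstack([a[:h],b[:h]]))
goto([.606,-.3155,.066],.145-np.pi/2)
# predicted outline of bay 3 in scene crop
P=place([.5166,-.3283,.145],[[.0475,.065,.04],[.0475,-.065,.04],[.1325,.065,.04],[.1325,-.065,.04]])
print(((proj(P,"scene")-[130,100])*400/170).round(),((proj(P)-[300,120])*400/140).round())
```

```text
turn [ 0.    -0.     0.004] shift [-0.003  0.004  0.465] t 7.425
[[174. 191.]
 [114. 147.]
 [132. 226.]
 [ 72. 179.]] [[136. 183.]
 [277. 167.]
 [123.  93.]
 [262.  77.]]
```

View pics/p1.png

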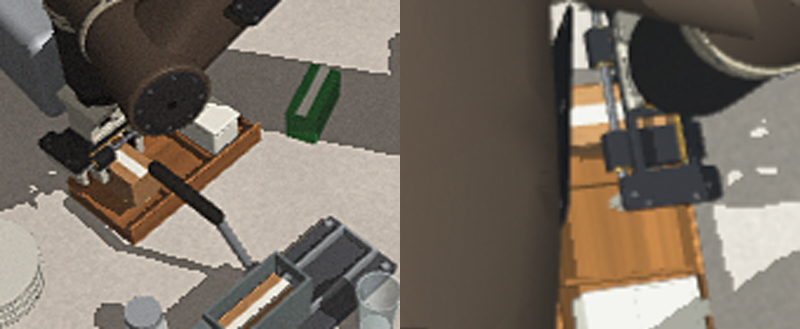

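The carton at left panel (125,175) is over the far bay and looks inside its walls. Lowering it.

>>> arm_command(series=[0,0,0.004,0,0,0.15,0.4,0,0,0.004,0,0,0.28,0.4,0,0,0.004,0,0,0.38,0.4,0,0,0.004,0,0,0.43,0.4,0,0,0.004,0,0,0.45,0.4,0,0,0.004,0,0,0.46,0.4,0,0,0.004,0,0,0.46,0.4])

```text
t: 8.3
eef_pos: [0.6067, -0.3157, 0.0667]
ee_rot: [-3.141, -0.0, -1.427]
force: [0.2, -0.7, -2.8]
width: 0.05
gripper_force: 20.0
```

>>> arm_command(series=[0,0,0,0,0,0.01,0.4,0,0,0,0,0,0.02,0.4,0,0,0,0,0,0.02,0.4])

```text
t: 8.68
eef_pos: [0.6064, -0.3157, 0.0643]
ee_rot: [3.142, 0.0, -1.427]
force: [0.2, 1.2, -2.1]
width: 0.0497
gripper_force: 20.0
```

>>> arm_command(series=[0,0,0,0,0,0.01,0.4,0,0,0,0,0,0.01,0.4])

```text
t: 8.93
eef_pos: [0.6064, -0.3157, 0.0633]
ee_rot: [3.142, 0.0, -1.427]
force: [-0.3, -0.1, -3.3]
width: 0.0498
gripper_force: 20.0
```

>>> arm_command(series=[0,0,0,0,0,0.01,0.4,0,0,0,0,0,0.01,0.4])

```text
t: 9.18
eef_pos: [0.6065, -0.3157, 0.0633]
ee_rot: [-3.141, -0.0, -1.427]
force: [-2.3, 2.4, 4.6]
width: 0.0499
gripper_force: 20.0
```

>>> arm_command(series=[0,0,0,0,0,0,0.7,0,0,0,0,0,0,0.7,0,0,0,0,0,0,0.7,0,0,0,0,0,-0.15,0.7,0,0,0,0,0,-0.4,0.7,0,0,0,0,0,-0.7,0.5,0,0,0,0,0,-1.0,0])

```text
t: 10.05
eef_pos: [0.6066, -0.3158, 0.1645]
ee_rot: [-3.141, -0.001, -1.427]
force: [0.7, -0.6, 0.2]
width: 0.0465
gripper_force: 0.0
```

>>> arm_command(series=[0,0,0,0,0,-0.4,0,0,0,-0.1,0,0,-0.8,0,0,0,-0.2,0,0,-1.0,0,0,0,-0.3,0,0,-1.0,0,0,0,-0.4,0,0,-1.0,0,0,0,-0.5,0,0,-1.0,0,0,0,-0.6,0,0,-1.0,0,0,0,-0.7,0,0,-1.0,0])

```text
t: 11.05
eef_pos: [0.6064, -0.3158, 0.2637]
ee_rot: [3.142, -0.001, -0.322]
force: [0.9, 0.2, 0.2]
width: 0.0003
gripper_force: 0.0
```

Run:
```python
from h import *
s=arm.get_state(); print(s["eef_pos"],s["width"],s["force"])
D=[.6013,-.0015,.107]
print(place(D,[[.006+.030,-.123,.28]]))
goto(place(D,[[.036,-.123,.28]])[0],.107)
f=arm.grab_frame("top"); cv2.imwrite("pics/t2.png",cv2.resize(f[90:270,200:440],None,fx=3.2,fy=3.2,interpolation=cv2.INTER_CUBIC))
```

```text
[ 0.60637135 -0.31575382  0.26365436] 0.00028744365486695186 [0.94931097 0.20006083 0.16606396]
[[ 0.65023002 -0.1199519   0.28      ]]
turn [ 0.    -0.001 -0.273] shift [-0.204 -1.996 -0.164] t 11.05
```

View pics/t2.png

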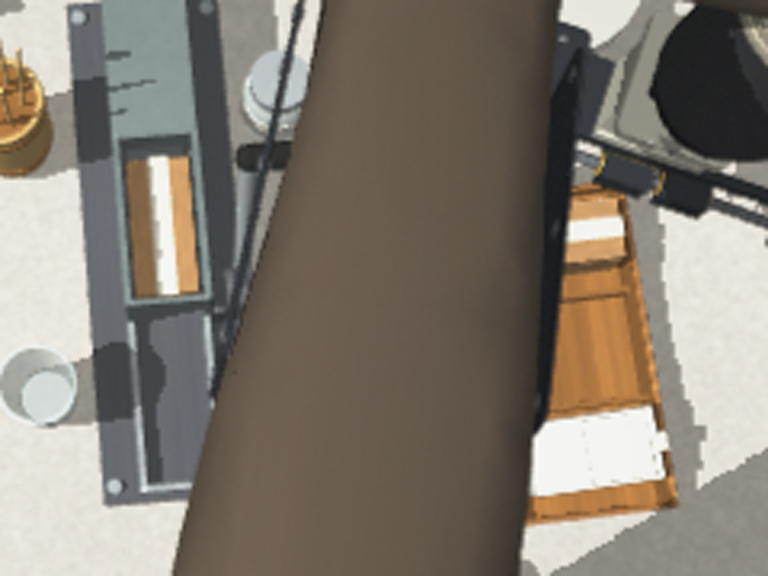

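Carton A sits in the far bay at (595,230) and the tray is empty. Next, move behind the bar.

>>> arm_command(series=[0,0,-0.1,-0.05,-0.3,-0.15,0,0,0,-0.2,-0.1,-0.65,-0.3,0,0,0,-0.273,-0.1,-1.0,-0.3,0,0,0,-0.273,-0.1,-1.0,-0.3,0])

```text
t: 11.6
eef_pos: [0.6298, -0.2158, 0.2936]
ee_rot: [3.142, -0.001, 0.103]
force: [-0.8, -1.4, -0.8]
width: 0.0005
gripper_force: 0.0
```

Run:
```python
from h import *
D=[.6013,-.0015,.107]
goto(place(D,[[.036,-.123,.29]])[0],.107)
```

```text
turn [ 0.    -0.001 -0.003] shift [ 0.301 -0.932  0.036] t 11.6
```

>>> arm_command(series=[0,0,0,0.15,-0.4,0,0,0,0,-0.003,0.3,-0.8,0,0,0,0,-0.003,0.3,-0.93,0,0,0,0,-0.003,0.3,-0.93,0.2,0,0,0,-0.003,0.3,-0.93,0.4,0,0,0,-0.003,0.3,-0.93,0.55,0,0,0,-0.003,0.3,-0.93,0.55,0])

```text
t: 12.48
eef_pos: [0.6488, -0.1229, 0.2363]
ee_rot: [-3.142, 0.002, 0.105]
force: [-0.5, 0.6, 0.2]
width: 0.0006
gripper_force: 0.0
```

Run:
```python
from h import *
a=arm.grab_frame("scene")[130:290,150:310]
cv2.imwrite("pics/l1.png",cv2.resize(a,None,fx=3.5,fy=3.5,interpolation=cv2.INTER_CUBIC))
D=[.6013,-.0015,.107]
s=arm.get_state(); p=s["eef_pos"]; c=R.from_euler("z",-D[2]).apply(p-[D[0],D[1],0]); print("disp frame",c,s["q"].round(2))
# contact offset d guess 0.0195 ; waypoints along arc relative to q=0 contact
for q in np.arange(0,1.11,.1):
    a=.3-q; print(round(q,2),((.19*np.sin(a)-.19*np.sin(.3))/.1).round(3),(-(.19*np.cos(a)-.19*np.cos(.3))/.1).round(3))
```

```text
disp frame [ 0.03484606 -0.12577192  0.23739808] [ 0.11  0.34 -0.04  0.   -1.19  1.57]
0.0 0.0 -0.0
0.1 -0.184 -0.047
0.2 -0.372 -0.075
0.3 -0.561 -0.085
0.4 -0.751 -0.075
0.5 -0.939 -0.047
0.6 -1.123 -0.0
0.7 -1.301 0.065
0.8 -1.472 0.148
0.9 -1.634 0.247
1.0 -1.786 0.362
1.1 -1.924 0.491
```

View pics/l1.png

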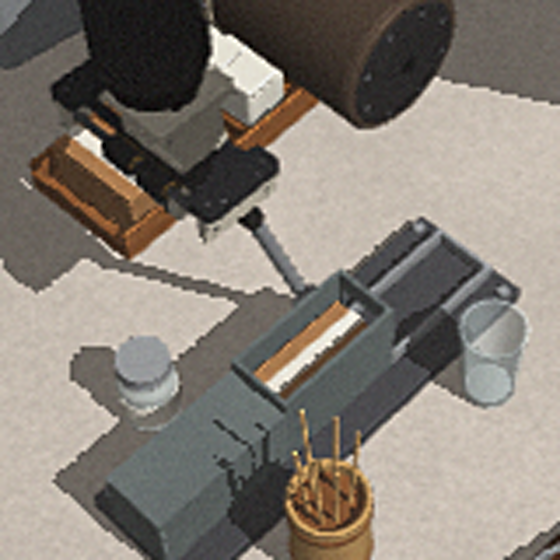

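The gripper is behind the bar, whose inner end shows at (250,218). Approach contact.

>>> arm_command(series=[0,0,0,-0.04,0,0,0,0,0,0,-0.08,0,0,0,0,0,0,-0.08,0,0,0])

```text
t: 12.9
eef_pos: [0.6422, -0.1231, 0.2383]
ee_rot: [3.141, -0.003, 0.106]
force: [3.4, -0.6, -0.5]
width: 0.0006
gripper_force: 1.6
```

>>> arm_command(series=[0,0,0,-0.03,0,0,0,0,0,0,-0.06,0,0,0,0,0,0,-0.06,0,0,0])

```text
t: 13.28
eef_pos: [0.6362, -0.1237, 0.2383]
ee_rot: [3.141, -0.002, 0.106]
force: [5.0, 0.1, 3.9]
width: 0.0002
gripper_force: 2.3
```

>>> arm_command(series=[0,0,0,-0.129,0,-0.032,0,0,0,0,-0.26,0,-0.053,0,0,0,0,-0.37,0,-0.064,0,0,0,0,-0.506,0,-0.07,0,0,0,0,-0.64,0,-0.066,0,0,0,0,-0.75,0,-0.056,0,0,0,0,-0.884,0,-0.032,0,0,0,0,-0.976,0,-0.01,0])

```text
t: 14.28
eef_pos: [0.5393, -0.1341, 0.2393]
ee_rot: [3.141, -0.003, 0.107]
force: [6.0, 0.3, 5.5]
width: -0.0
gripper_force: 3.1
```

>>> arm_command(series=[0,0,0,-0.128,0,0.036,0,0,0,0,-0.27,0,0.09,0,0,0,0,-0.407,0,0.155,0,0,0,0,-0.523,0,0.22,0,0,0,0,-0.634,0,0.294,0,0,0,0,-0.755,0,0.387,0,0,0,0,-0.826,0,0.45,0,0,0,0,-0.826,0,0.45,0])

```text
t: 15.28
eef_pos: [0.4573, -0.1429, 0.1939]
ee_rot: [3.141, -0.003, 0.107]
force: [6.1, -0.5, 4.2]
width: 0.0007
gripper_force: 3.1
```

Run:
```python
from h import *
a=arm.grab_frame("scene")[110:270,170:330]
cv2.imwrite("pics/l2.png",cv2.resize(a,None,fx=3.5,fy=3.5,interpolation=cv2.INTER_CUBIC))
D=[.6013,-.0015,.107]
s=arm.get_state(); p=s["eef_pos"]; c=R.from_euler("z",-D[2]).apply(p-[D[0],D[1],0]); print("disp frame",c,s["force"])
print("q est",.3-np.arcsin((c[0]-.0225+.05)/.19))
```

```text
disp frame [-0.15805584 -0.12521904  0.19406607] [ 6.31960283 -0.43011474  4.58819158]
q est 1.057539645536484
```

View pics/l2.png

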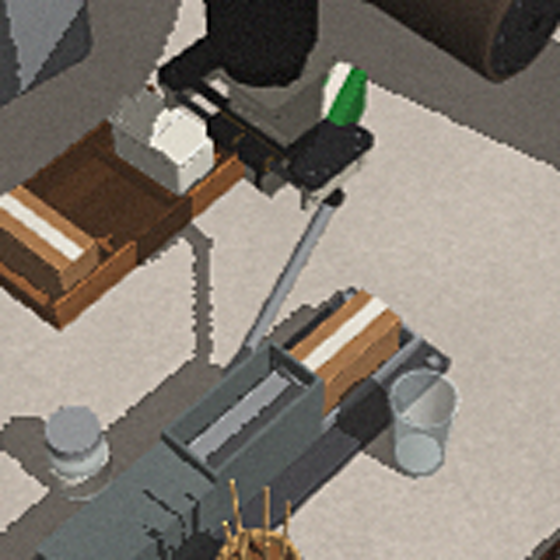

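The carton has moved into the tray at (350,345) and the magazine is empty. I'll pull the rest of the way to the end stop.

>>> arm_command(series=[0,0,0,-0.03,0,0.025,0,0,0,0,-0.06,0,0.055,0,0,0,0,-0.06,0,0.055,0])

```text
t: 15.7
eef_pos: [0.452, -0.1435, 0.1887]
ee_rot: [3.141, -0.003, 0.107]
force: [6.7, -0.8, 3.8]
width: 0.0003
gripper_force: 3.4
```

>>> arm_command(series=[0,0,0,-0.02,0,0.02,0,0,0,0,-0.03,0,0.025,0,0,0,0,-0.03,0,0.025,0])

```text
t: 16.08
eef_pos: [0.4505, -0.1436, 0.187]
ee_rot: [3.141, -0.006, 0.107]
force: [9.8, 0.7, 5.9]
width: 0.0005
gripper_force: 4.7
```

>>> arm_command(series=[0,0,0,0.09,0,-0.08,0,0,0,0,0.161,0,-0.143,0,0,0,0,0.282,0,-0.236,0,0,0,0,0.393,0,-0.31,0,0,0,0,0.509,0,-0.375,0,0,0,0,0.646,0,-0.44,0,0,0,0,0.788,0,-0.494,0,0,0,0,0.916,0,-0.53,0])

```text
t: 17.08
eef_pos: [0.5388, -0.1334, 0.2372]
ee_rot: [-3.14, 0.001, 0.106]
force: [5.4, 1.3, -4.3]
width: 0.0006
gripper_force: 2.8
```

>>> arm_command(series=[0,0,0,0.092,0,-0.022,0,0,0,0,0.226,0,-0.046,0,0,0,0,0.336,0,-0.056,0,0,0,0,0.47,0,-0.06,0,0,0,0,0.606,0,-0.054,0,0,0,0,0.716,0,-0.043,0,0,0,0,0.847,0,-0.022,0,0,0,0,0.94,0,0,0])

```text
t: 18.08
eef_pos: [0.6327, -0.1241, 0.238]
ee_rot: [3.142, 0.0, 0.106]
force: [2.2, 0.9, -2.8]
width: 0.0003
gripper_force: 1.1
```

>>> arm_command(series=[0,0,0,0.02,0,0.005,0,0,0,0,0.04,0,0.01,0,0,0,0,0.06,0,0.01,0,0,0,0,0.08,0,0.01,0,0,0,0,0.1,0,0.01,0,0,0,0,0.12,0,0.01,0,0,0,0,0.15,0,0.01,0,0,0,0,0.18,0,0.01,0])

```text
t: 19.08
eef_pos: [0.65, -0.1222, 0.2374]
ee_rot: [3.142, 0.0, 0.106]
force: [0.2, -0.6, -0.5]
width: 0.0001
gripper_force: 0.0
```

Run:
```python
from h import *
D=[.6013,-.0015,.107]
s=arm.get_state(); p=s["eef_pos"]; print("disp frame",R.from_euler("z",-D[2]).apply(p-[D[0],D[1],0]),s["force"],s["t"])
```

```text
disp frame [ 0.03549866 -0.12525095  0.23744993] [ 0.24344561 -0.59643065 -0.53837558] 19.075
```

>>> arm_command(series=[0,0,0,0,0,-0.2,0,0,0,0,0,0,-0.45,0,0,0,0,0,0,-0.65,0,0,0,0,0,0,-0.65,0])

```text
t: 19.58
eef_pos: [0.6507, -0.1223, 0.3043]
ee_rot: [3.141, -0.003, 0.106]
force: [-0.4, 1.2, 0.1]
width: 0.0002
gripper_force: 0.0
```

Run:
```python
from h import *
a=arm.grab_frame("scene")[170:280,190:330]; 
cv2.imwrite("pics/b1.png",cv2.resize(a,None,fx=5,fy=5,interpolation=cv2.INTER_CUBIC))
goto([.472,-.0154,.30],.107)
P=place([.472,-.0154,.107],box(.055,.025,.08)); print("pred crop BL BR TL TR",((proj(P,"scene")-[190,170])*5).round())
D=[.6013,-.0015,.107]; b=[.006,-.123,.2315]
print("bar",((proj(place(D,[[.006,-.067,.2315]]),"scene")-[190,170])*5).round())
```

```text
turn [-0.    -0.001 -0.001] shift [-1.659 -1.25   0.026] t 19.625
pred crop BL BR TL TR [[474. 151.]
 [418. 109.]
 [359. 252.]
 [302. 207.]]
bar [[152. 102.]]
```

View pics/b1.png

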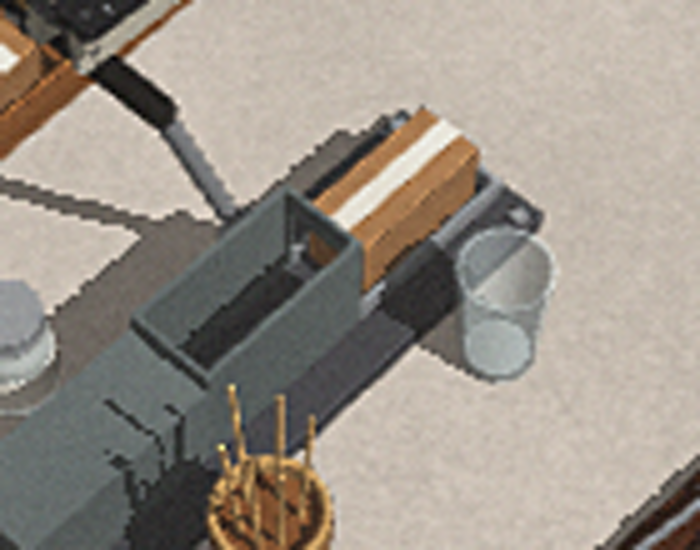

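Carton B is in the tray, front top corners at (425,107) and (480,153), so its centre is about 4 mm nearer the front than predicted. The lever stands home. Moving over it.

>>> arm_command(series=[0,0,0,-0.25,-0.2,0,0,0,0,0,-0.55,-0.4,0,0,0,0,0,-0.84,-0.625,0,0])

```text
t: 20.0
eef_pos: [0.5584, -0.0686, 0.3009]
ee_rot: [-3.142, 0.002, 0.106]
force: [0.2, 1.0, 0.2]
width: 0.0007
gripper_force: 0.0
```

>>> arm_command(series=[0,0,0,-0.3,-0.2,0,0.7,0,0,0,-0.6,-0.4,0,0.7,0,0,0,-0.84,-0.625,0,0.7,0,0,0,-0.84,-0.625,0.3,0.7,0,0,0,-0.84,-0.625,0.65,0.7,0,0,0,-0.84,-0.625,0.9,0.7,0,0,0,-0.84,-0.625,1.0,0.7,0,0,0,-0.84,-0.625,1.0,0.7])

```text
t: 21.0
eef_pos: [0.4694, -0.0158, 0.2019]
ee_rot: [3.141, 0.002, 0.106]
force: [-0.0, -0.1, 1.0]
width: 0.0614
gripper_force: 0.0
```

Run:
```python
from h import *
goto([.4695,-.0160,.077],.107); print(arm.get_state()["width"])
```

```text
turn [ 0.     0.001 -0.001] shift [3.000e-03 1.000e-03 1.249e+00] t 21.0
0.061364573361127814
```

>>> arm_command(series=[0,0,0,0,0,0.2,0.7,0,0,0,0,0,0.4,0.7,0,0,0,0,0,0.6,0.7,0,0,0,0,0,0.8,0.7,0,0,0,0,0,0.9,0.7])

```text
t: 21.62
eef_pos: [0.47, -0.0156, 0.1124]
ee_rot: [3.142, -0.0, 0.106]
force: [0.2, -0.1, 0.7]
width: 0.0612
gripper_force: 0.0
```

>>> arm_command(series=[0,0,0,0,0,0.1,0.7,0,0,0,0,0,0.25,0.7,0,0,0,0,0,0.35,0.7,0,0,0,0,0,0.35,0.7,0,0,0,0,0,0.35,0.4,0,0,0,0,0,0.35,0.4,0,0,0,0,0,0.35,0.4], force=20)

```text
t: 22.5
eef_pos: [0.4701, -0.0156, 0.0779]
ee_rot: [-3.141, -0.001, 0.106]
force: [-0.5, -1.2, 2.9]
width: 0.0501
gripper_force: 20.0
```

>>> arm_command(series=[0,0,0,0,0,0,0.4,0,0,0,0,0,-0.2,0.4,0,0,0,0,0,-0.4,0.4,0,0,0,0,0,-0.6,0.4,0,0,0,0,0,-0.8,0.4,0,0,0,0,0,-1.0,0.4,0,0,0,0,0,-1.0,0.4])

```text
t: 23.38
eef_pos: [0.4701, -0.0154, 0.1781]
ee_rot: [-3.141, -0.002, 0.106]
force: [-0.6, 0.5, -2.6]
width: 0.0501
gripper_force: 20.0
```

>>> arm_command(series=[0,0,0,-0.02,0.25,0,0.4,0,0,0,-0.05,0.6,0,0.4,0,0,0,-0.07,0.95,0,0.4])

```text
t: 23.75
eef_pos: [0.4719, -0.1116, 0.176]
ee_rot: [-3.141, 0.002, 0.107]
force: [-0.6, 0.1, -2.5]
width: 0.0502
gripper_force: 20.0
```

>>> arm_command(series=[0,0,0,-0.02,0.33,0,0.4,0,0,0,-0.05,0.66,0,0.4,0,0,0,-0.07,0.95,0,0.4])

```text
t: 24.12
eef_pos: [0.4749, -0.207, 0.1756]
ee_rot: [-3.141, 0.002, 0.105]
force: [0.6, 1.6, -2.1]
width: 0.0499
gripper_force: 20.0
```

>>> arm_command(series=[0,0,0.05,-0.02,0.33,0,0.4,0,0,0.13,-0.05,0.66,0,0.4,0,0,0.23,-0.05,0.9,0,0.4,0,0,0.34,0,0.95,0,0.4,0,0,0.45,0.1,1.0,0,0.4,0,0,0.55,0.15,1.0,0,0.4,0,0,0.65,0.2,1.0,0,0.4,0,0,0.75,0.2,1.0,0,0.4])

```text
t: 25.12
eef_pos: [0.5059, -0.303, 0.1753]
ee_rot: [3.14, 0.002, -1.077]
force: [0.3, -0.1, -2.4]
width: 0.0497
gripper_force: 20.0
```

Run:
```python
from h import *
goto([.5166,-.3285,.11],.145-np.pi/2)
```

```text
turn [0.001 0.001 0.222] shift [0.277 0.025 0.652] t 25.125
```

>>> arm_command(series=[0,0,0.08,0.12,0.01,0,0.4,0,0,0.16,0.277,0.025,0.2,0.4,0,0,0.222,0.277,0.025,0.45,0.4,0,0,0.222,0.277,0.025,0.652,0.4,0,0,0.222,0.277,0.025,0.652,0.4])

```text
t: 25.75
eef_pos: [0.5154, -0.3282, 0.1089]
ee_rot: [3.136, 0.003, -1.421]
force: [0.6, 0.3, -2.8]
width: 0.0499
gripper_force: 20.0
```

Run:
```python
from h import *
a=arm.grab_frame("scene")[110:220,140:260]
cv2.imwrite("pics/p2.png",cv2.resize(a,None,fx=5,fy=5,interpolation=cv2.INTER_CUBIC))
goto([.5166,-.3285,.066],.145-np.pi/2)
```

```text
turn [0.002 0.001 0.003] shift [-0.    -0.003  0.445] t 25.8
```

View pics/p2.png

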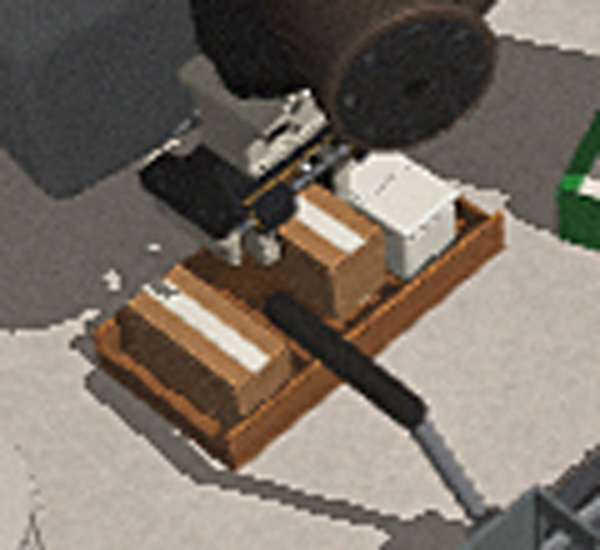

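Carton B, its near end at (335,260), hangs over the middle bay. A stands in the far bay at (205,345) and the tub at (400,210). Before lowering, I'll check the finger clearance to the tub.

Run:
```python
from h import *
def ray(px,z,n="top"):
    m=arm.camera_model(n); f=192/np.tan(np.radians(m["fovy"]/2)); T=m["pose"]
    d=T[:3,:3]@[(px[0]-m["cx"])/f,(px[1]-m["cy"])/f,1]; return T[:3,3]+d*(z-T[2,3])/d[2]
T=[.5166,-.3283,.145]
for u,v in [(462,483),(603,463),(470,550),(607,535)]:
    p=ray((214.66+u/3.15,69.66+v/3.15),.069); print(R.from_euler("z",-T[2]).apply(p-[T[0],T[1],0]).round(4))
for u,v in [(428,366),(568,352),(450,470)]:
    p=ray((214.66+u/3.15,69.66+v/3.15),.025); print("div",R.from_euler("z",-T[2]).apply(p-[T[0],T[1],0]).round(4))
```

```text
[-0.0588  0.0525  0.069 ]
[-0.0559 -0.0617  0.069 ]
[-0.112   0.0543  0.069 ]
[-0.1128 -0.0552  0.069 ]
div [0.0444 0.0544 0.025 ]
div [ 0.0427 -0.0641  0.025 ]
div [-0.0443  0.0493  0.025 ]
```

>>> arm_command(series=[0,0,0.003,0,-0.05,0.1,0.4,0,0,0.003,0,-0.05,0.22,0.4,0,0,0.003,0,-0.05,0.32,0.4,0,0,0.003,0,-0.05,0.4,0.4,0,0,0.003,0,-0.05,0.43,0.4,0,0,0.003,0,-0.05,0.445,0.4,0,0,0.003,0,-0.05,0.445,0.4])

```text
t: 26.68
eef_pos: [0.5225, -0.3283, 0.0678]
ee_rot: [-3.141, -0.0, -1.425]
force: [0.9, 0.0, -2.4]
width: 0.0497
gripper_force: 20.0
```

>>> arm_command(series=[0,0,0,0,0,0.01,0.4,0,0,0,0,0,0.015,0.4,0,0,0,0,0,0.015,0.4])

```text
t: 27.05
eef_pos: [0.5223, -0.3282, 0.0662]
ee_rot: [-3.142, -0.0, -1.425]
force: [1.0, 0.4, -2.3]
width: 0.0498
gripper_force: 20.0
```

Contact is expected near 0.0638.

>>> arm_command(series=[0,0,0,0,0,0.01,0.4,0,0,0,0,0,0.02,0.4,0,0,0,0,0,0.02,0.4])

```text
t: 27.42
eef_pos: [0.5223, -0.3282, 0.0641]
ee_rot: [3.141, 0.0, -1.425]
force: [-0.6, 0.2, -1.8]
width: 0.05
gripper_force: 20.0
```

>>> arm_command(series=[0,0,0,0,0,0.01,0.4,0,0,0,0,0,0.01,0.4])

```text
t: 27.68
eef_pos: [0.5224, -0.3282, 0.064]
ee_rot: [-3.141, -0.0, -1.425]
force: [-1.3, 3.1, 5.6]
width: 0.0499
gripper_force: 20.0
```

Touched down. Release and rise.

>>> arm_command(series=[0,0,0,0,0,0,0.65,0,0,0,0,0,0,0.65,0,0,0,0,0,0,0.65,0,0,0,0,0,-0.1,0.65,0,0,0,0,0,-0.3,0.65,0,0,0,0,0,-0.6,0.65,0,0,0,0,0,-1.0,0.65])

```text
t: 28.55
eef_pos: [0.5219, -0.328, 0.164]
ee_rot: [3.14, 0.001, -1.425]
force: [1.2, 0.0, -0.0]
width: 0.0571
gripper_force: 0.0
```

>>> arm_command(series=[0,0,0,0,0,-0.4,0.65,0,0,0,0,0,-0.8,0.65,0,0,0,0,0,-1.0,0.65,0,0,0,0,0,-1.0,0.65])

```text
t: 29.05
eef_pos: [0.5231, -0.3285, 0.2659]
ee_rot: [-3.138, -0.002, -1.425]
force: [0.5, -0.4, -0.3]
width: 0.0569
gripper_force: 0.0
```

Run:
```python
from h import *
a=arm.grab_frame("scene")[100:330,130:400]
cv2.imwrite("pics/end.png",cv2.resize(a,None,fx=2.6,fy=2.6,interpolation=cv2.INTER_CUBIC))
s=arm.get_state(); print(s["t"],s["width"],s["force"])
```

```text
29.1 0.05722178599466726 [-0.32409009 -0.69431584 -0.32880857]
```

View pics/end.png

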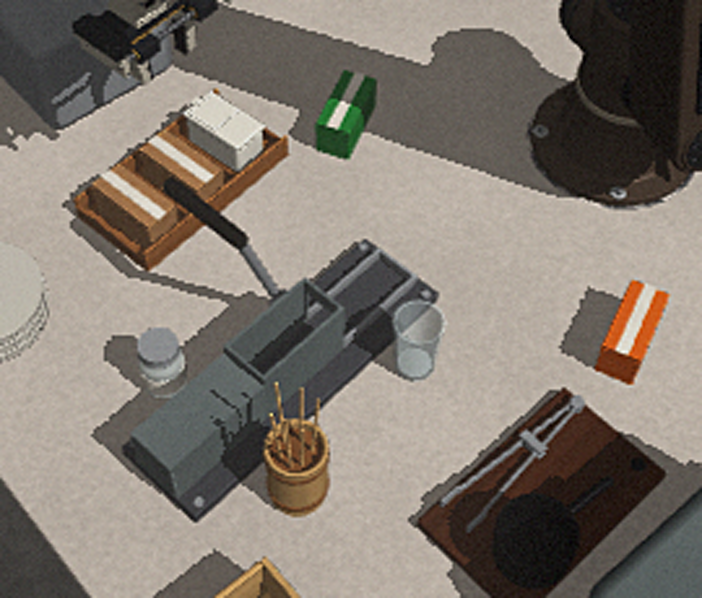

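Both cartons stand in the bays, at (130,205) and (180,165). The lever is home, the tray and magazine are empty, and everything else is where it was.

```bash
python3 -c "
from station import arm
print(arm.job_done())"
```

```text
the job is handed in; nothing more can be done
None
```

The job is done and handed in at about 29 s of the 72 s limit: carton A stands in the far bay and carton B in the middle bay, the lever was pulled to its end stop and eased back until fully home, and the last picture shows everything else in place.

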